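Seat the pressure plate on the profile clamping fixture

ROBOT

A 6-joint arm with a two-finger parallel gripper is mounted at the origin on the work surface. World frame = base frame: x ahead of the robot, y to its left, z up, the work surface at z = 0. Lengths are in m, angles in rad, forces in N, time in s.
With the tool pointing down it reaches from about 0.425 to 1.125 m from the base axis. Payload 14.9 kg.
Tool frame: the origin (TCP) lies at the very end of the fingers, on their centre line; the grasp point (between the pads) lies 19 mm behind it (robot.grip_point_offset is the distance from the TCP to the grasp point, in m); z points along the fingers, y is the line along which they close (so a half turn about z gives the same grasp; the last joint's range is limited). The gripper opens to 91 mm and grips with 3 to 60 N. Pads are 32 mm wide; open, the fingers measure 118 mm over their backs; the gripper's body (76 mm by 178 mm) begins 60 mm behind the grasp point.
Start: joints at [-1.168, 0.379, 1.734, -0, 1.028, -0.033], TCP at [0.295, -0.635, 0.182] pointing down, gripper open.
Joint ranges: [-2.77, 2.77], [-0.74, 2.19], [0, 2.66], [-1.06, 4.2], [0.31, 2.87], [-3.08, 3.08]. Speed limits (rad/s): [1.89, 1.89, 2.39, 3.14, 3.14, 3.14].

INTERFACE

Orientations are given as a unit quaternion [w, x, y, z].
In Python, from bench import robot gives the robot as it stands. The module is installed in compiled form; this text tells all that it offers.
- The arm moves only by the shell command python3 -m jog 'ROWS' [OPENING] [FORCE]. ROWS is JSON, a list of rows, each a list of 2 entries, a list of its own where there are three numbers: the shift along the tool's x, y, z normalised to -1 to 1, where 1 is 0.2 m, then the turn, a rotation vector about the tool's x, y, z normalised to -1 to 1, where 1 is 8 degrees. In form: [[[x, y, z], [ax, ay, az]], ...]. A call has 1 to 20 rows; each row shifts and turns the commanded pose from where the row before left it, along the tool's axes as they then stand; what a row does not reach is not made up. A row lasts 1/10 s, in which the tool goes at most 50 mm and 8.59 degrees, less where a joint would pass 70% of its speed; a pose out of reach is approached as far as the arm can. A call with a number of a shift or a turn outside -1 to 1 is refused whole. A call with a gripper value outside its range is refused whole. OPENING is the opening, from -1 (shut) to 1 (fully open), so that 0 is half open, set as the call begins (- or left out, the last holds). The fingers move at their own pace and stop on an object; FORCE is the grip in N (left out, the last holds). Time passes only in rows, so rows that do not move let the fingers close. It gives the time, the measured TCP pose, the force, the opening and the grip force at its end, in the units of the state.
- robot.observe(): the state, without advancing time (a new reading comes with each control period).
- robot.grab_frame(name): name is "scene" or "top" or "wrist"; returns (picture, depth): 480x640x3 uint8, red, green, blue; 480x640 float32, m along the optical axis (not along the pixel's ray), 0 where there is no reading.
- robot.camera_model(name): a dict with "K" (3x3 intrinsics, pixels), "k1" (the pictures are not rectified: a ray, as slopes to the right and down, at radius r is drawn at 1 + k1 r^2 times it, then the intrinsics apply), "world_to_cam" (4x4, takes a point from world to camera coordinates); the wrist camera has in their place "T_tool_cam" (4x4, takes a point from camera to tool coordinates, whose origin is the TCP and whose axes are the flange's). Camera axes: x right, y down, z forward; pixel columns grow to the right and rows downward; lengths in m; the calibration is good to about 2 mm. A picture is of the moment at which its call begins: read the wrist's pose just before it. camera_model takes no time and is no camera call.
- robot.sign_off(): hands the job in; it is judged then, once.
The state is a dict: "clock": time; "qpos": joint angles; "joint_velocities": joint speeds; "joint_efforts": joint torques, N m; "tool_pos": TCP position; "ee_rot": TCP orientation; "wrist_force": force on the tool from outside, world axes, zero at the start; "ft_torque": the same for the moment, N m; "opening": opening from 0.0 (shut) to 1.0 (fully open); "grasp_force": force on a finger pad.
Only numpy, scipy, OpenCV 4.12 (cv2) and the standard library are available. Lean on these libraries where they do the work, as an engineer would, in place of code of your own. Each camera call takes 0.05 s, during which the arm holds its last target. There are 200 camera calls.

TASK

One of the two aluminium pressure plates on the bench has its two holes spaced like the two upright pins of the clamping fixture: pick that longer plate up by its black grip bar, lower it over the fixture so that both pins come up through its holes, and set it down flat on the aluminium profile, then let go. Set it down rather than dropping it, and leave the shorter plate where it lies.

Things in the scene. Friction and masses are not known exactly. Their poses are not given: they have to be found in the camera images.
- plate_grip (a point): Longer loose aluminium plate, 0.3-0.5 kg: 170 (x) x 60 (y) x 10 mm, 22 mm through holes at x = +60 and -60 mm, y = 0. On its middle a fixed black grip bar, 70 mm long (x), 18 mm thick (y; pinch across this), from 10 to 50 mm above the plate's underside. This point: in the bar, plate's middle, 34 mm above its underside. z up; a half turn about z is the same.
- spare_grip (a point): Shorter loose aluminium plate, to be left alone: 110 (x) x 60 (y) x 10 mm, two 22 mm holes only 70 mm apart, black grip bar 36 mm long, 18 mm thick, from 10 to 50 mm above its underside. This point: in the bar, plate's middle, 34 mm above its underside. z up.
- fixture_seat (a point): Fixed fixture: steel base 190 (x) x 110 (y) x 12 mm, and on it a length of aluminium profile, 90 (x) x 160 (y) x 30 mm, between two pins at x = +60 and -60 mm, y = 0. This point: middle of the profile's flat top, 42 mm above the bench; z up. The seated plate lies on this top, its x along this x (either way round), its grip point 34 mm above this point.
- pin_tip (a point): Tip of the fixture's upright steel pin at x = +60 mm, 36 mm above the profile's top (78 mm above the bench); its twin stands at x = -60 mm. Each is 14 mm in diameter up to 15 mm above the profile's top (5 mm above the seated plate), then tapers to 4 mm wide at the tip, so that it guides a hole that is a few mm off. Axes as the fixture's.
Not all that is in view belongs to the job. Leave any blue look-alike of the part that bears plate_grip alone. Of the things that look like the part that bears fixture_seat, take the one that is farthest to the robot's right at the start.

How it is judged:
By the outcome, as a careful person would: the job done as asked, in the order asked, and still so for the second after the job is handed in, with the robot touching nothing.
It also fails if it takes over 42 s, if anything falls off the work surface, if the arm or the gripper's body presses on something with over 40 N, if the wrist force passes 120 N, or if a joint passes its speed limit or range.

## Working session

There is one attempt and no reset: what is moved stays moved. The work goes in short steps, Python scripts to look and compute and a shell command to move; the robot and the scene stay as the last step left them, time stands still between calls to the robot, and variables do not carry over. Pictures are saved under pics/ and viewed, at most 10 in all, crops included, and the job is handed in when it is done.

```bash
mkdir -p pics
cat > h.py <<'E'
import numpy as np,cv2
from bench import robot
from scipy.spatial.transform import Rotation as R
def Rq(q): return R.from_quat([q[1],q[2],q[3],q[0]])
def cloud(name):
    s=robot.observe(); img,d=robot.grab_frame(name); m=robot.camera_model(name)
    K=np.array(m["K"]);h,w=d.shape
    uv=np.stack(np.meshgrid(np.arange(w),np.arange(h)),-1).reshape(-1,1,2).astype(np.float64)
    n=cv2.undistortPoints(uv,K,np.array([m["k1"],0,0,0.])).reshape(h,w,2)
    P=np.dstack([n*d[...,None],d])
    if name=="wrist":
        T=np.eye(4);T[:3,:3]=Rq(s["ee_rot"]).as_matrix();T[:3,3]=s["tool_pos"];T=T@np.array(m["T_tool_cam"])
    else: T=np.linalg.inv(np.array(m["world_to_cam"]))
    W=P@T[:3,:3].T+T[:3,3]; W[d==0]=np.nan
    return img,d,W,n,T
E
python3 - <<'E'
from h import *
for n in("scene","top"):
    img,d,W,_,T=cloud(n); cv2.imwrite(f"pics/{n}0.png",img[...,::-1]); np.savez(f"{n}0.npz",img=img,W=W,n=_,T=T); print(n,T[:3,3],T[:3,:3].round(2).tolist(),(d==0).mean())
s=robot.observe();print(s)
E
```

```text
scene [1.18021252 0.1367371  1.04723149] [[-0.11, 0.8, -0.59], [0.99, 0.08, -0.08], [-0.02, -0.6, -0.8]] 0.004108072916666667
top [3.44063799e-01 5.82639461e-04 1.60855245e+00] [[-0.03, -1.0, 0.07], [-1.0, 0.03, 0.01], [-0.01, -0.07, -1.0]] 0.003948567708333333
{'clock': 0.1, 'qpos': array([-1.16829553e+00,  3.79385247e-01,  1.73469183e+00,  4.46750545e-06,
        1.02847977e+00, -3.33162016e-02]), 'joint_velocities': array([-0.00094873,  0.00021026, -0.0018861 ,  0.00011695,  0.00045568,
        0.0006914 ]), 'joint_efforts': array([-1.90374369e-03, -7.65054202e+01, -4.35293198e+01,  6.52204617e-02,
        3.98855971e-02, -2.16955021e-05]), 'tool_pos': array([ 0.29534789, -0.63423739,  0.18124862]), 'ee_rot': array([-4.74258862e-04,  9.76351878e-01,  2.16186903e-01, -8.66068707e-05]), 'wrist_force': array([-0.07379053,  0.23684978, -1.00751409]), 'ft_torque': array([-0.05097039, -0.00313975,  0.00161898]), 'grasp_force': 0.0, 'opening': 1.0049907860663767}
```

View pics/scene0.png

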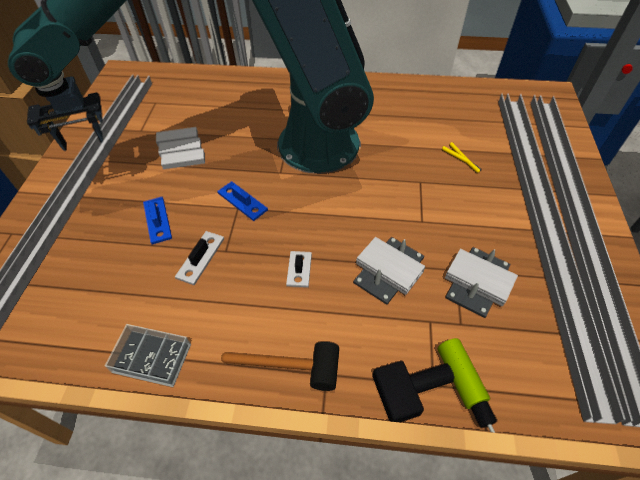

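View pics/top0.png

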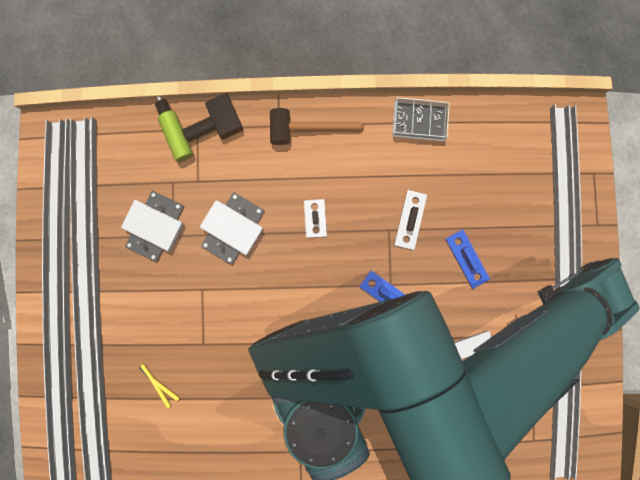

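Scene view: the candidates for the long plate are the long grey one at scene (200,257)/top (410,220), the short one at (299,268)/(315,218), and blue look-alikes at top (467,258) and (383,287). I choose the long grey plate.

Fixtures are at top (232,228) and (153,225). The block at scene (180,147) needs a check. Right is −y, so I favour (232,228).

```bash
cat > m.py <<'E'
from h import *
def rect(W,mask,tag):
    n,l,st,c=cv2.connectedComponentsWithStats(mask.astype(np.uint8))
    for i in range(1,n):
        if st[i,4]<25: continue
        p=W[l==i]; r=cv2.minAreaRect((p[:,:2]*1000).astype(np.float32))
        b=cv2.boxPoints(r); e=[b[1]-b[0],b[2]-b[1]]; e=max(e,key=np.linalg.norm)
        print(tag,c[i].round(),st[i,4],"ctr",np.round(r[0],1),"size",np.round(r[1],1),"long-ang",round(np.degrees(np.arctan2(e[1],e[0]))%180,1),"z",np.round(np.nanmedian(p[:,2])*1000,1),"mean",(p[:,:2].mean(0)*1000).round(1))
E
python3 - <<'E'
from m import *
for n in("top","scene"):
    f=np.load(n+"0.npz");img,W=f["img"].astype(int),f["W"]
    x,y,z=np.moveaxis(W,-1,0); reg=(x>.35)&(x<.95)&(abs(y)<.6)
    mx,mn=img.max(-1),img.min(-1)
    rect(W,reg&(mx-mn<25)&(mn>140)&(z>.002)&(z<.06),n+" bright")
    rect(W,reg&(mx<60)&(z>.03)&(z<.065),n+" dark")
    rect(W,reg&(z>.053)&(z<.085)&(x<.75),n+" high")
a=cv2.imread("pics/scene0.png")
cv2.imwrite("pics/c0.png",np.hstack([cv2.resize(a[110:290,140:340],(400,360),interpolation=2),cv2.resize(a[200:330,340:530],(400,360),interpolation=2)]))
E
```

```text
top bright [410. 123.] 298 ctr [ 812.8 -323.2] size [157.3 110.9] long-ang 83.8 z 36.7 mean [ 800.2 -293.3]
top bright [436. 117.] 26 ctr [ 823.7 -377.3] size [19.6 22.5] long-ang 107.6 z 19.2 mean [ 821.4 -376.5]
top bright [410. 220.] 855 ctr [ 510.9 -284.5] size [ 61.2 171.4] long-ang 164.2 z 10.3 mean [ 509.5 -283.1]
top bright [151. 225.] 1660 ctr [512.6 486.8] size [162.3  97.7] long-ang 63.4 z 41.4 mean [512.9 485. ]
top bright [231. 227.] 1765 ctr [500.  246.7] size [162.1  98.6] long-ang 57.8 z 41.5 mean [499.4 245.7]
top bright [315. 219.] 544 ctr [ 5.22e+02 -5.00e-01] size [109.9  59.4] long-ang 2.0 z 10.0 mean [ 5.208e+02 -3.000e-01]
top high [179. 150.] 120 ctr [732.3 396.1] size [45.7 34.8] long-ang 29.3 z 56.9 mean [731.2 395.7]
scene bright [199. 260.] 626 ctr [ 511.4 -283.7] size [ 61.6 169.9] long-ang 164.0 z 10.2 mean [ 522.4 -280.9]
scene bright [391. 263.] 1680 ctr [499.2 248.9] size [160.   93.5] long-ang 57.3 z 42.3 mean [501.6 251.1]
scene bright [483. 274.] 1739 ctr [512.5 488.3] size [158.7  93.1] long-ang 63.2 z 42.4 mean [514.1 489.4]
scene bright [299. 26
[... 515 characters left out ...]
08. 387.] 2616 ctr [821.6 313. ] size [119.1 172.6] long-ang 112.6 z 43.9 mean [832.6 290.4]
scene dark [484. 413.] 402 ctr [872.6 453.4] size [45.8 36.7] long-ang 23.0 z 45.5 mean [874.3 451.8]
scene high [403. 243.] 28 ctr [450.3 280.3] size [10.6  9.5] long-ang 88.6 z 64.5 mean [450.6 279.8]
scene high [492. 253.] 32 ctr [461.8 514.6] size [12.7  9.7] long-ang 81.7 z 62.8 mean [461.5 513.6]
scene high [378. 273.] 33 ctr [552.5 216.4] size [13.2  8.2] long-ang 85.6 z 61.5 mean [552.1 215.9]
scene high [475. 286.] 37 ctr [568.4 459.6] size [12.7 11.9] long-ang 63.7 z 62.3 mean [568.2 459.9]
scene high [454. 347.] 209 ctr [735.  396.9] size [46.4 35.3] long-ang 24.9 z 56.5 mean [732.6 397. ]
```

View pics/c0.png

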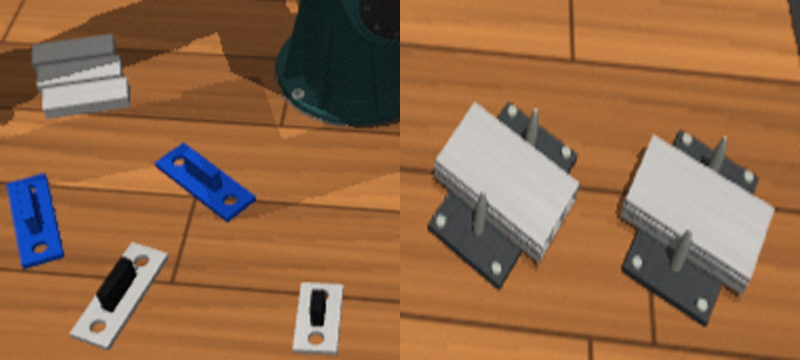

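The crop confirms it. The long plate has a black bar and wide-set holes (crop left, 118,295), and the block at upper left is a plain block with no pins. The fixture is the left one in the crop.

The measured pins are 120.4 mm apart, with their middle at (501,248) and the fixture x at −32.5°. The plate is at (511,−284) and measures 170×61, with its x at about −15°. Both match the given sizes. Moving above the plate.

```bash
python3 -m jog '[[[0.143,-0.094,0],[0,0,0]],[[0.143,-0.094,0],[0,0,0]],[[0.143,-0.094,0],[0,0,0]],[[0.143,-0.094,0],[0,0,0]],[[0.143,-0.094,0],[0,0,0]],[[0.143,-0.094,0],[0,0,0]],[[0.143,-0.094,0],[0,0,0]],[[0.143,-0.094,0],[0,0,0]],[[0.143,-0.094,0],[0,0,0]],[[0.143,-0.094,0],[0,0,0]],[[0.143,-0.094,0],[0,0,0]],[[0.143,-0.094,0],[0,0,0]],[[0,0,0],[0,0,1]],[[0,0,0],[0,0,1]],[[0,0,0],[0,0,1]],[[0,0,0],[0,0,1]],[[0,0,0],[0,0,1]],[[0,0,0],[0,0,0]],[[0,0,0],[0,0,0]]]' 1 30
cat > w.py <<'E'
from m import *
import sys
def go(target,yaw):
    s=robot.observe();r=Rq(s["ee_rot"]);d=r.inv().apply(np.array(target)-s["tool_pos"])
    x=r.as_matrix()[:,0];a=np.degrees(np.arctan2(x[1],x[0]))
    print("clock",s["clock"],"pos",s["tool_pos"].round(4),"q",s["qpos"].round(2),"tilt",r.as_matrix()[:2,2].round(4),"yaw",a.round(2),"shift/0.2",(d/.2).round(4),"turn z units",round(-(yaw-a)/8,3))
E
python3 - <<'E'
from w import *
img,d,W,n,T=cloud("wrist");cv2.imwrite("pics/w1.png",img[...,::-1])
x,y,z=np.moveaxis(W,-1,0);img=img.astype(int);mx,mn=img.max(-1),img.min(-1)
rect(W,(mx<70)&(z>.03)&(z<.06)&(d>.05),"dark"); rect(W,(mx-mn<30)&(mn>120)&(z>.004)&(z<.02),"bright")
go([.5115,-.2835,.18],-15.2)
E
```

```text
clock: 2.0
tool_pos: [0.5113, -0.2851, 0.1817]
ee_rot: [-0.0, 0.992, -0.129, -0.0]
wrist_force: [0.1, -0.4, 0.3]
opening: 1.002
grasp_force: 0.0
dark [319. 223.] 1227 ctr [ 510.4 -284.7] size [16.9 68.6] long-ang 164.8 z 49.1 mean [ 512.4 -285.1]
dark [ 63. 277.] 763 ctr [522.2  -0.7] size [18.8 35.9] long-ang 179.9 z 46.3 mean [524.8  -4.9]
dark [482. 286.] 48 ctr [ 394.5 -438.7] size [44.2  1. ] long-ang 26.7 z 35.9 mean [ 397.9 -437. ]
bright [319. 195.] 5011 ctr [ 521.2 -287.4] size [ 59.7 145.8] long-ang 164.4 z 9.2 mean [ 532.7 -290.5]
bright [ 78. 251.] 2009 ctr [530.6   0.9] size [91.8 61.7] long-ang 1.9 z 9.0 mean [542.9  -5.9]
bright [332. 279.] 116 ctr [ 436.8 -279.4] size [28.8  7.2] long-ang 77.8 z 9.3 mean [ 436.4 -279.7]
clock 2.05 pos [ 0.5113 -0.2852  0.1817] q [-0.55  0.2   1.97  0.    0.97  1.28] tilt [-0.0002  0.0001] yaw -14.81 shift/0.2 [-0.001  -0.0084  0.0085] turn z units 0.049
```

View pics/w1.png

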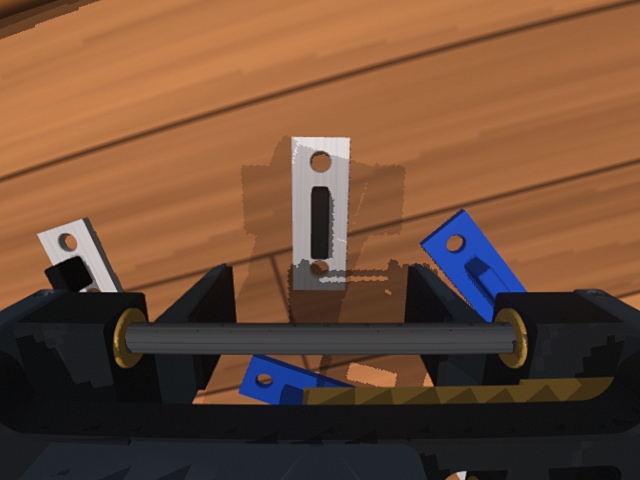

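Wrist view: the bar is centred between the fingers at (319,223), measured at (511,−284.5), yaw −15.2. The blue plates are well clear. Descending to TCP z = 0.017 and closing.

```bash
python3 -m jog '[[[0,-0.004,0.1],[0,0,0.05]],[[0,0,0.12],[0,0,0]],[[0,0,0.12],[0,0,0]],[[0,0,0.12],[0,0,0]],[[0,0,0.12],[0,0,0]],[[0,0,0.1],[0,0,0]],[[0,0,0.08],[0,0,0]],[[0,0,0.043],[0,0,0]],[[0,0,0.02],[0,0,0]],[[0,0,0],[0,0,0]],[[0,0,0],[0,0,0]]]' 1 40
python3 -m jog '[[[0,0,0],[0,0,0]],[[0,0,0],[0,0,0]],[[0,0,0],[0,0,0]],[[0,0,0],[0,0,0]],[[0,0,0],[0,0,0]],[[0,0,0],[0,0,0]],[[0,0,0],[0,0,0]],[[0,0,0],[0,0,0]]]' -1 40
```

```text
clock: 3.15
tool_pos: [0.5121, -0.2847, 0.018]
ee_rot: [0.0, 0.991, -0.134, 0.0]
wrist_force: [0.2, -0.3, 0.4]
opening: 1.003
grasp_force: 0.0
clock: 3.95
tool_pos: [0.5116, -0.2844, 0.0172]
ee_rot: [-0.0, 0.991, -0.134, -0.0]
wrist_force: [-0.4, 0.0, -0.2]
opening: 0.328
grasp_force: 0.0
```

```bash
python3 -m jog '[[[0,0,0],[0,0,0]],[[0,0,0],[0,0,0]],[[0,0,0],[0,0,0]],[[0,0,0],[0,0,0]],[[0,0,0],[0,0,0]],[[0,0,0],[0,0,0]]]' -1 40
python3 -m jog '[[[0,0,-0.03],[0,0,0]],[[0,0,-0.1],[0,0,0]],[[0,0,-0.15],[0,0,0]],[[0,0,-0.15],[0,0,0]],[[0,0,-0.15],[0,0,0]],[[0,0,-0.1],[0,0,0]],[[0,0,-0.05],[0,0,0]],[[0,0,0],[0,0,0]]]'
python3 - <<'E'
from w import *
go([.5005,.2475,.16],-32.5)
E
```

```text
clock: 4.55
tool_pos: [0.5124, -0.2849, 0.0182]
ee_rot: [0.0, 0.991, -0.134, 0.001]
wrist_force: [-0.8, 0.5, 10.3]
opening: 0.005
grasp_force: 5.5
clock: 5.35
tool_pos: [0.5121, -0.2847, 0.1643]
ee_rot: [0.0, 0.991, -0.134, 0.001]
wrist_force: [0.1, 0.2, -1.0]
opening: 0.006
grasp_force: 0.0
clock 5.35 pos [ 0.5121 -0.2847  0.1643] q [-0.55  0.22  1.98 -0.    0.94  1.29] tilt [ 0.0016 -0.001 ] yaw -15.43 shift/0.2 [-0.7637 -2.5497  0.0189] turn z units 2.134
```

The grasp missed: the fingers shut fully. Looking.

Run:
```python
from w import *
for n in("wrist","scene"):
    img,d,W,_,T=cloud(n);cv2.imwrite(f"pics/{n}2.png",img[...,::-1])
    x,y,z=np.moveaxis(W,-1,0);im=img.astype(int);mx,mn=im.max(-1),im.min(-1);reg=(x>.38)&(x<.65)&(y<-.18)&(y>-.4)
    rect(W,reg&(mx<70)&(z>.025)&(z<.06),n+" dark"); rect(W,reg&(mx-mn<30)&(mn>110)&(z>.003)&(z<.03),n+" bright")
w=cv2.imread("pics/wrist2.png");s=cv2.imread("pics/scene2.png")
cv2.imwrite("pics/c2.png",np.hstack([cv2.resize(w[100:400,170:470],(400,400)),cv2.resize(s[150:310,120:280],(400,400))]))
```

```text
wrist dark [320. 228.] 1341 ctr [ 510.2 -284.4] size [16.7 69.1] long-ang 164.2 z 49.0 mean [ 512.4 -284.7]
wrist bright [319. 194.] 5208 ctr [ 524.2 -287.9] size [ 59.6 139.4] long-ang 164.4 z 9.2 mean [ 537.  -290.5]
scene dark [197. 250.] 234 ctr [ 512.2 -282.7] size [19.8 71.7] long-ang 165.1 z 47.6 mean [ 515.1 -281. ]
scene bright [196. 266.] 543 ctr [ 526.2 -287.5] size [ 61.  141.2] long-ang 164.1 z 10.1 mean [ 544.2 -285.6]
```

View pics/c2.png

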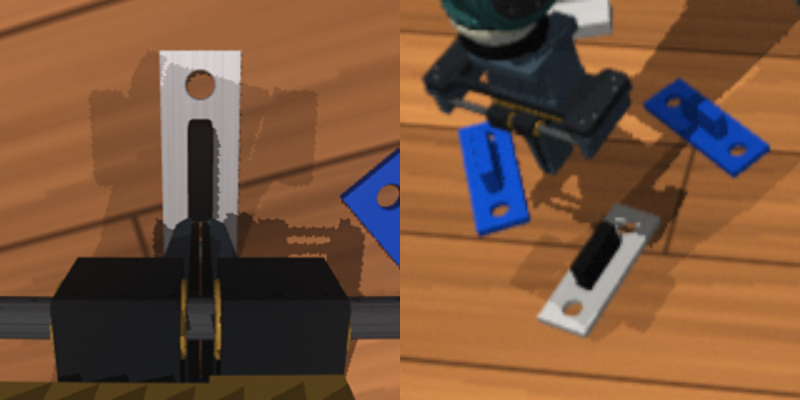

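Run:
```python
from w import *
s=robot.observe();r=Rq(s["ee_rot"]);print(s["tool_pos"],s["opening"],s["qpos"].round(3))
for n in("scene","wrist"):
    img,d,W,_,T=cloud(n); L=r.inv().apply((np.nan_to_num(W.reshape(-1,3),nan=9)-s["tool_pos"]))*1000
    m=(abs(L[:,0])<60)&(abs(L[:,1])<90)&(L[:,2]>-60)&(L[:,2]<30)
    p=L[m];print(n,len(p))
    for lo in range(-60,30,10):
        q=p[(p[:,2]>=lo)&(p[:,2]<lo+10)]
        if len(q)>3:print(lo,len(q),np.percentile(q,[2,50,98],axis=0).round().tolist())
```

```text
[ 0.51108481 -0.28413925  0.16231424] 0.006151097359381355 [-0.547  0.226  1.981  0.     0.936  1.293]
scene 91
-60 34 [[-8.0, -12.0, -60.0], [15.0, -10.0, -55.0], [18.0, 9.0, -51.0]]
-50 39 [[-15.0, -11.0, -50.0], [8.0, -9.0, -46.0], [20.0, 5.0, -41.0]]
-40 18 [[-15.0, -9.0, -40.0], [12.0, -7.0, -36.0], [16.0, 6.0, -33.0]]
wrist 845
-60 373 [[15.0, -10.0, -60.0], [17.0, 1.0, -55.0], [17.0, 10.0, -50.0]]
-50 293 [[15.0, -9.0, -50.0], [17.0, -1.0, -45.0], [17.0, 9.0, -40.0]]
-40 179 [[15.0, -8.0, -40.0], [16.0, -1.0, -36.0], [17.0, 8.0, -31.0]]
```

Both cameras put the real fingertips about 32 mm short of the reported TCP, so the fingers closed above the bar. I'll reopen and check the tip level with the gripper open.

```bash
python3 -m jog '[[[0,0,0.03],[0,0,0]],[[0,0,0.05],[0,0,0]],[[0,0,0.05],[0,0,0]],[[0,0,0.05],[0,0,0]],[[0,0,0.03],[0,0,0]],[[0,0,0],[0,0,0]],[[0,0,0],[0,0,0]],[[0,0,0],[0,0,0]],[[0,0,0],[0,0,0]],[[0,0,0],[0,0,0]],[[0,0,0],[0,0,0]],[[0,0,0],[0,0,0]]]' 0.2 40
cat > f.py <<'E'
from w import *
def tips():
    s=robot.observe();r=Rq(s["ee_rot"]);print(s["tool_pos"],s["opening"])
    for n in("scene","wrist"):
        img,d,W,_,T=cloud(n); L=r.inv().apply((np.nan_to_num(W.reshape(-1,3),nan=9)-s["tool_pos"]))*1000
        m=(abs(L[:,0])<40)&(abs(L[:,1])<90)&(L[:,2]>-60)&(L[:,2]<30); p=L[m]
        for lo in range(-60,30,10):
            q=p[(p[:,2]>=lo)&(p[:,2]<lo+10)]
            if len(q)>3:print(n,lo,len(q),np.percentile(q,[2,50,98],axis=0).round().tolist())
E
python3 -c "
from f import *
tips()"
```

```text
clock: 6.75
tool_pos: [0.5117, -0.2844, 0.1213]
ee_rot: [0.0, 0.991, -0.134, 0.0]
wrist_force: [-0.8, -0.2, -0.2]
opening: 0.605
grasp_force: 0.0
[ 0.51166183 -0.28444576  0.12134866] 0.6046146252014505
scene -60 47 [[-8.0, -39.0, -60.0], [12.0, 27.0, -55.0], [18.0, 36.0, -51.0]]
scene -50 54 [[-12.0, -39.0, -50.0], [8.0, 27.0, -45.0], [18.0, 34.0, -41.0]]
scene -40 29 [[-12.0, -37.0, -40.0], [8.0, 27.0, -37.0], [18.0, 31.0, -32.0]]
wrist -60 689 [[-4.0, -36.0, -60.0], [15.0, 27.0, -55.0], [17.0, 37.0, -50.0]]
wrist -50 634 [[-9.0, -35.0, -50.0], [14.0, -27.0, -45.0], [17.0, 36.0, -40.0]]
wrist -40 487 [[-13.0, -34.0, -40.0], [10.0, 27.0, -36.0], [17.0, 34.0, -31.0]]
```

The tips are 31–32 mm short at any opening. I'll correct by going that much deeper, in stages.

```bash
python3 -m jog '[[[0,0,0.06],[0,0,0]],[[0,0,0.1],[0,0,0]],[[0,0,0.1],[0,0,0]],[[0,0,0.1],[0,0,0]],[[0,0,0.1],[0,0,0]],[[0,0,0.06],[0,0,0]],[[0,0,0],[0,0,0]]]'
python3 -c "
from f import *
tips()"
```

```text
clock: 7.55
tool_pos: [0.5104, -0.2837, 0.0153]
ee_rot: [-0.001, 0.991, -0.134, -0.001]
wrist_force: [0.6, -0.4, 0.4]
opening: 0.604
grasp_force: 0.0
[ 0.51042216 -0.28374571  0.01529849] 0.6038848205914693
scene -60 31 [[-14.0, -39.0, -59.0], [11.0, 27.0, -55.0], [18.0, 34.0, -50.0]]
scene -50 41 [[-9.0, -39.0, -50.0], [10.0, 26.0, -45.0], [29.0, 33.0, -40.0]]
scene -40 105 [[-8.0, -34.0, -39.0], [14.0, -0.0, -35.0], [34.0, 33.0, -31.0]]
scene -30 34 [[0.0, -16.0, -30.0], [24.0, -8.0, -25.0], [36.0, 7.0, -20.0]]
scene -20 32 [[1.0, -11.0, -19.0], [23.0, -8.0, -15.0], [35.0, 7.0, -11.0]]
scene -10 26 [[1.0, -10.0, -10.0], [27.0, -8.0, -6.0], [37.0, 11.0, -1.0]]
scene 0 241 [[-36.0, -32.0, 1.0], [15.0, -18.0, 6.0], [39.0, 37.0, 10.0]]
scene 10 841 [[-38.0, -88.0, 11.0], [5.0, -39.0, 15.0], [39.0, 87.0, 19.0]]
scene 20 7 [[-34.0, -84.0, 20.0], [-4.0, -61.0, 20.0], [23.0, 60.0, 22.0]]
wrist -60 702 [[-4.0, -36.0, -60.0], [16.0, 27.0, -55.0], [18.0, 37.0, -50.0]]
wrist -50 613 [[-9.0, -35.0, -50.0], [14.0, 27.0, -45.0], [18.0, 36.0, -40.0]]
wrist -40 3504 [[-15.0, -28.0, -39.0], [11.0, 0.0, -34.0], [34.0, 28.0, -31.0]]
wrist -30 140 [[32.0, -8.0, -30.0], [34.0, 0.0, -25.0], [35.0, 9.0, -20.0]]
wrist -20 122 [[32.0, -8.0, -20.0], [34.0, -0.0, -15.0], [35.0, 8.0, -11.0]]
wrist -10 111 [[32.0, -8.0, -10.0], [34.0, 0.0, -5.0], [35.0, 9.0, -0.0]]
wrist 0 7293 [[-36.0, -29.0, 5.0], [7.0, 2.0, 6.0], [39.0, 29.0, 7.0]]
wrist 10 14609 [[-28.0, -88.0, 15.0], [13.0, -31.0, 16.0], [39.0, 88.0, 17.0]]
```

```bash
python3 -m jog '[[[0,0,0.03],[0,0,0]],[[0,0,0.04],[0,0,0]],[[0,0,0.035],[0,0,0]],[[0,0,0.025],[0,0,0]],[[0,0,0.015],[0,0,0]],[[0,0,0],[0,0,0]],[[0,0,0],[0,0,0]]]'
python3 -m jog '[[[0,0,0],[0,0,0]],[[0,0,0],[0,0,0]],[[0,0,0],[0,0,0]],[[0,0,0],[0,0,0]],[[0,0,0],[0,0,0]],[[0,0,0],[0,0,0]],[[0,0,0],[0,0,0]],[[0,0,0],[0,0,0]],[[0,0,0],[0,0,0]],[[0,0,0],[0,0,0]]]' -1 40
```

```text
clock: 8.35
tool_pos: [0.5117, -0.2845, -0.0117]
ee_rot: [0.0, 0.991, -0.134, 0.0]
wrist_force: [-0.7, 0.4, -0.6]
opening: 0.599
grasp_force: 0.0
clock: 9.35
tool_pos: [0.5116, -0.2845, -0.0117]
ee_rot: [0.0, 0.991, -0.134, 0.0]
wrist_force: [-0.5, 0.1, 3.1]
opening: 0.198
grasp_force: 40.0
```

```bash
python3 -m jog '[[[0,0,-0.02],[0,0,0]],[[0,0,-0.06],[0,0,0]],[[0,0,-0.1],[0,0,0]],[[0,0,-0.13],[0,0,0]],[[0,0,-0.13],[0,0,0]],[[0,0,-0.1],[0,0,0]],[[0,0,-0.06],[0,0,0]],[[0,0,0],[0,0,0]],[[0,0,0],[0,0,0]]]' -1 50
python3 - <<'E'
from w import *
img,d,W,_,T=cloud("scene")
x,y,z=np.moveaxis(W,-1,0);im=img.astype(int);mx,mn=im.max(-1),im.min(-1);reg=(x>.35)&(x<.65)&(y<-.15)&(y>-.45)
rect(W,reg&(mx-mn<30)&(mn>110)&(z>.1)&(z<.16),"plate")
go([.5005,.2475,.11],-32.5)
E
```

```text
clock: 10.25
tool_pos: [0.5112, -0.2842, 0.1078]
ee_rot: [-0.0, 0.991, -0.134, -0.0]
wrist_force: [-0.5, 0.5, -4.7]
opening: 0.191
grasp_force: 50.0
plate [180. 246.] 458 ctr [ 552.9 -295.4] size [62.8 82.8] long-ang 164.3 z 129.6 mean [ 562.3 -294.5]
clock 10.3 pos [ 0.511  -0.284   0.1073] q [-0.55  0.3   2.    0.    0.84  1.29] tilt [-0.0012  0.0007] yaw -15.43 shift/0.2 [-0.7576 -2.548  -0.0116] turn z units 2.134
```

```bash
python3 -m jog '[[[-0.021,-0.071,0],[0,0,0]],[[-0.021,-0.071,0],[0,0,0]],[[-0.042,-0.1415,0],[0,0,0]],[[-0.042,-0.1415,0],[0,0,0]],[[-0.042,-0.1415,0],[0,0,0]],[[-0.042,-0.1415,0],[0,0,0]],[[-0.042,-0.1415,0],[0,0,0]],[[-0.042,-0.1415,0],[0,0,0]],[[-0.042,-0.1415,0],[0,0,0]],[[-0.042,-0.1415,0],[0,0,0]],[[-0.042,-0.1415,0],[0,0,0]],[[-0.042,-0.1415,0],[0,0,0]],[[-0.042,-0.1415,0],[0,0,0]],[[-0.042,-0.1415,0],[0,0,0]],[[-0.042,-0.1415,0],[0,0,0]],[[-0.042,-0.1415,0],[0,0,0]],[[-0.042,-0.1415,0],[0,0,0]],[[-0.042,-0.1415,0],[0,0,0]],[[-0.021,-0.071,0],[0,0,0]],[[-0.021,-0.071,0],[0,0,0]]]'
python3 -m jog '[[[0,0,0],[0,0,0.4]],[[0,0,0],[0,0,0.6]],[[0,0,0],[0,0,0.6]],[[0,0,0],[0,0,0.534]],[[0,0,0],[0,0,0]],[[0,0,0],[0,0,0]]]'
python3 - <<'E'
from w import *
go([.5005,.2475,.11],-32.5)
for n in("scene","wrist"):
    img,d,W,_,T=cloud(n);cv2.imwrite(f"pics/{n}3.png",img[...,::-1])
    x,y,z=np.moveaxis(W,-1,0);im=img.astype(int);mx,mn=im.max(-1),im.min(-1);reg=(x>.35)&(x<.65)&(y>.1)&(y<.4)
    rect(W,reg&(mx-mn<30)&(mn>90)&(z>.11)&(z<.15),n+" plate")
    rect(W,reg&(z>.053)&(z<.085),n+" pin")
    rect(W,reg&(mx-mn<30)&(mn>90)&(z>.035)&(z<.047),n+" seat")
w=cv2.imread("pics/wrist3.png");s=cv2.imread("pics/scene3.png")
cv2.imwrite("pics/c3.png",np.hstack([cv2.resize(w[50:400,145:495],(400,400)),cv2.resize(s[150:310,310:470],(400,400))]))
E
```

```text
clock: 12.3
tool_pos: [0.5004, 0.2481, 0.1078]
ee_rot: [0.0, 0.991, -0.134, -0.0]
wrist_force: [0.7, -0.5, -5.0]
opening: 0.196
grasp_force: 50.0
clock: 12.9
tool_pos: [0.5012, 0.2469, 0.1081]
ee_rot: [0.0, 0.96, -0.279, -0.0]
wrist_force: [0.1, 0.3, -4.7]
opening: 0.196
grasp_force: 50.0
clock 12.9 pos [0.5012 0.2469 0.1081] q [ 0.42  0.26  2.05 -0.    0.82  2.55] tilt [-0.0003 -0.0002] yaw -32.39 shift/0.2 [-0.0045 -0.0006 -0.0095] turn z units 0.014
scene plate [413. 232.] 30 ctr [460.5 295.8] size [16.8 16.2] long-ang 66.3 z 129.5 mean [460.8 295.9]
scene plate [383. 257.] 567 ctr [540.9 222.3] size [61.2 78.3] long-ang 147.4 z 129.7 mean [546.2 220.9]
scene pin [378. 273.] 31 ctr [552.5 216.1] size [13.   7.4] long-ang 80.2 z 60.8 mean [552.6 215.9]
scene seat [365. 254.] 145 ctr [476.4 182.3] size [27.7 65.3] long-ang 155.4 z 42.4 mean [481.5 179.2]
scene seat [404. 273.] 703 ctr [523.4 286.2] size [70.1 95.5] long-ang 148.0 z 42.1 mean [531.  285.9]
wrist plate [319. 192.] 12643 ctr [538.7 222.8] size [59.9 77.6] long-ang 147.5 z 129.0 mean [544.9 219.3]
wrist plate [301. 381.] 45 ctr [455.5 289.3] size [ 3.1 12.3] long-ang 149.0 z 128.9 mean [454.  290.7]
wrist pin [320. 172.] 301 ctr [548.8 216.2] size [12.9 13.4] long-ang 147.3 z 65.1 mean [549.5 215.8]
wrist seat [403. 223.] 2405 ctr [477.2 184.1] size [30.  60.9] long-ang 147.7 z 41.3 mean [479.6 182.5]
wrist seat [243. 241.] 4436 ctr [534.  298.9] size [35.4 86.6] long-ang 147.5 z 41.2 mean [535.2 298. ]
wrist seat [376. 231.] 95 ctr [483.8 204.5] size [ 1.4 68.2] long-ang 147.2 z 41.2 mean [484.6 204.1]
```

View pics/c3.png

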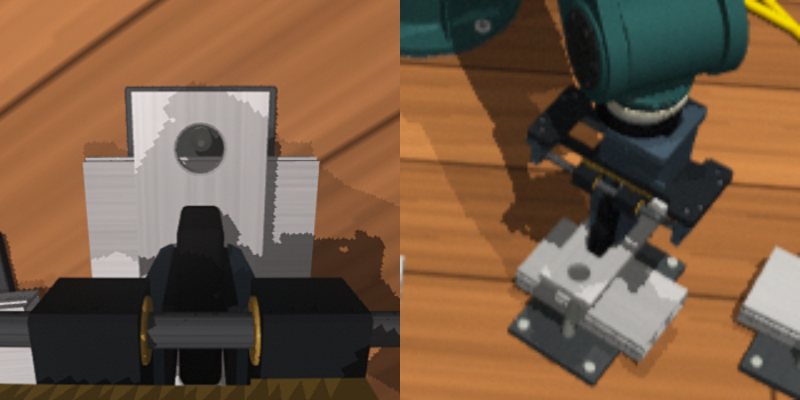

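Wrist crop: the hole is at full-frame (320,180), with the pin visible through it and roughly concentric. Plate and fixture yaw agree at 147.5. Measuring the hole centre against the pin.

```bash
cat > hole.py <<'E'
from w import *
def hole(zt):
    img,d,W,n,T=cloud("wrist"); z=W[...,2]
    m=np.zeros(z.shape,np.uint8); m[(abs(z-zt)<.006)]=255
    c,h=cv2.findContours(m,cv2.RETR_CCOMP,cv2.CHAIN_APPROX_NONE)
    for k,hh in zip(c,h[0]):
        if hh[3]>=0 and cv2.contourArea(k)>300:
            k=k[:,0]; D=np.c_[n[k[:,1],k[:,0]],np.ones(len(k))]@T[:3,:3].T
            P=T[:3,3]+D*((zt-T[2,3])/D[:,2:]); e=cv2.fitEllipse((P[:,:2]*1e3).astype(np.float32))
            s=robot.observe();x=Rq(s["ee_rot"]).as_matrix()[:,0]
            print("hole",k.mean(0).round(),e[0],e[1],"grip ctr est",np.array(e[0])-60*x[:2])
    q=W[(z>.066)&(z<zt-.02)&(abs(W[...,0]-.55)<.03)&(abs(W[...,1]-.216)<.03)]
    if len(q): print("pin tip pts",len(q),(np.r_[q.min(0),q.max(0),q.mean(0)]*1e3).round(1))
E
python3 -c "
from hole import *
hole(.129)"
```

```text
hole [320. 179.] (550.8467407226562, 215.3544158935547) (21.478883743286133, 21.714303970336914) grip ctr est [500.20282102 247.52883731]
pin tip pts 139 [544.3 211.8  66.1 553.  220.7  78.4 549.1 215.9  72.1]
```

The hole is at (550.8,215.4) and the pin at about (549.5,216), within the 4 mm clearance. Underside is about 0.119, so lowering in stages.

```bash
python3 -m jog '[[[-0.003,0,0.03],[0,0,0]],[[0,0,0.06],[0,0,0]],[[0,0,0.06],[0,0,0]],[[0,0,0.05],[0,0,0]],[[0,0,0.04],[0,0,0]],[[0,0,0.03],[0,0,0]],[[0,0,0],[0,0,0]],[[0,0,0],[0,0,0]]]'
python3 -c "
from hole import *
hole(.075)
s=robot.observe();print(s['tool_pos'],s['wrist_force'],s['ft_torque'])"
```

```text
clock: 13.85
tool_pos: [0.5011, 0.2474, 0.0543]
ee_rot: [-0.0, 0.96, -0.28, 0.0]
wrist_force: [0.2, 0.1, -3.6]
opening: 0.195
grasp_force: 50.0
hole [319. 180.] (550.5404663085938, 215.73196411132812) (21.563283920288086, 21.722360610961914) grip ctr est [499.9364018  247.96902902]
[0.50119426 0.24750377 0.05455871] [ 0.24398473  0.13099486 -4.43385211] [0.07318988 0.02901353 0.03497786]
```

```bash
python3 -m jog '[[[0,0,0.02],[0,0,0]],[[0,0,0.02],[0,0,0]],[[0,0,0.02],[0,0,0]],[[0,0,0.02],[0,0,0]],[[0,0,0.015],[0,0,0]],[[0,0,0.01],[0,0,0]],[[0,0,0],[0,0,0]],[[0,0,0],[0,0,0]]]'
python3 -m jog '[[[0,0,0.005],[0,0,0]],[[0,0,0.005],[0,0,0]],[[0,0,0],[0,0,0]],[[0,0,0],[0,0,0]]]'
```

```text
clock: 14.7
tool_pos: [0.501, 0.2474, 0.0333]
ee_rot: [-0.0, 0.96, -0.28, 0.0]
wrist_force: [0.3, -0.1, -4.5]
opening: 0.193
grasp_force: 50.0
clock: 15.1
tool_pos: [0.5009, 0.2474, 0.0312]
ee_rot: [0.0, 0.96, -0.28, -0.0]
wrist_force: [0.1, -0.3, -4.3]
opening: 0.195
grasp_force: 50.0
```

```bash
python3 -m jog '[[[0,0,0.003],[0,0,0]],[[0,0,0],[0,0,0]],[[0,0,0.002],[0,0,0]],[[0,0,0],[0,0,0]],[[0,0,0],[0,0,0]]]'
python3 -m jog '[[[0,0,0.003],[0,0,0]],[[0,0,0],[0,0,0]],[[0,0,0],[0,0,0]]]'
```

```text
clock: 15.6
tool_pos: [0.501, 0.2474, 0.0303]
ee_rot: [-0.0, 0.96, -0.28, 0.0]
wrist_force: [-1.4, 0.1, -2.8]
opening: 0.195
grasp_force: 50.0
clock: 15.9
tool_pos: [0.501, 0.2474, 0.0303]
ee_rot: [0.0, 0.96, -0.28, -0.0]
wrist_force: [-4.6, -3.2, 10.3]
opening: 0.195
grasp_force: 50.0
```

Contact came at exactly the expected height (0.0303). Releasing and rising.

```bash
python3 -m jog '[[[0,0,0],[0,0,0]],[[0,0,0],[0,0,0]],[[0,0,0],[0,0,0]],[[0,0,0],[0,0,0]],[[0,0,0],[0,0,0]],[[0,0,0],[0,0,0]],[[0,0,0],[0,0,0]]]' 0.2
python3 -m jog '[[[0,0,-0.02],[0,0,0]],[[0,0,-0.05],[0,0,0]],[[0,0,-0.1],[0,0,0]],[[0,0,-0.15],[0,0,0]],[[0,0,-0.15],[0,0,0]],[[0,0,-0.15],[0,0,0]],[[0,0,-0.1],[0,0,0]],[[0,0,-0.05],[0,0,0]],[[0,0,0],[0,0,0]]]'
python3 - <<'E'
from w import *
for n in("scene","wrist"):
    img,d,W,_,T=cloud(n);cv2.imwrite(f"pics/{n}4.png",img[...,::-1])
    x,y,z=np.moveaxis(W,-1,0);im=img.astype(int);mx,mn=im.max(-1),im.min(-1);reg=(x>.35)&(x<.65)&(y>.1)&(y<.37)
    rect(W,reg&(mx-mn<30)&(mn>90)&(z>.047)&(z<.057),n+" plate"); rect(W,reg&(mx<70)&(z>.08)&(z<.1),n+" bar"); rect(W,reg&(z>.06)&(z<.08),n+" pin")
w=cv2.imread("pics/wrist4.png");s=cv2.imread("pics/scene4.png")
cv2.imwrite("pics/c4.png",np.hstack([cv2.resize(w[50:400,145:495],(400,400)),cv2.resize(s[170:330,310:470],(400,400))]))
E
```

```text
clock: 16.6
tool_pos: [0.5009, 0.2474, 0.0296]
ee_rot: [0.0, 0.96, -0.28, -0.0]
wrist_force: [0.6, -0.4, -0.6]
opening: 0.6
grasp_force: 0.0
clock: 17.5
tool_pos: [0.5015, 0.2476, 0.1851]
ee_rot: [-0.001, 0.96, -0.28, 0.001]
wrist_force: [0.2, -0.1, -1.6]
opening: 0.6
grasp_force: 0.0
scene plate [399. 239.] 35 ctr [429.  271.6] size [19.6 19.8] long-ang 138.3 z 53.0 mean [428.5 271.5]
scene plate [388. 266.] 728 ctr [501.6 247.3] size [ 61.2 171.3] long-ang 147.5 z 52.2 mean [521.1 241.1]
scene bar [392. 253.] 180 ctr [501.5 247.8] size [18.7 71.1] long-ang 148.3 z 91.7 mean [503.4 248.2]
scene pin [390. 260.] 66 ctr [507.6 252.7] size [15.2 69. ] long-ang 134.1 z 70.8 mean [514.9 245.7]
wrist plate [317. 210.] 6565 ctr [499.4 248.4] size [ 60.1 169.1] long-ang 147.3 z 51.2 mean [513.  242.5]
wrist bar [320. 234.] 1503 ctr [499.6 248. ] size [17.2 69.6] long-ang 147.0 z 91.1 mean [500.9 247.1]
wrist pin [320. 166.] 136 ctr [549.1 216.2] size [10.9 11.6] long-ang 148.0 z 67.8 mean [549.3 216. ]
wrist pin [320. 194.] 59 ctr [527.9 230.3] size [17.6  2.7] long-ang 58.3 z 67.8 mean [528.6 229.6]
wrist pin [321. 289.] 118 ctr [449.2 279.3] size [11.1  8.1] long-ang 56.8 z 67.7 mean [449.3 279.1]
```

View pics/c4.png

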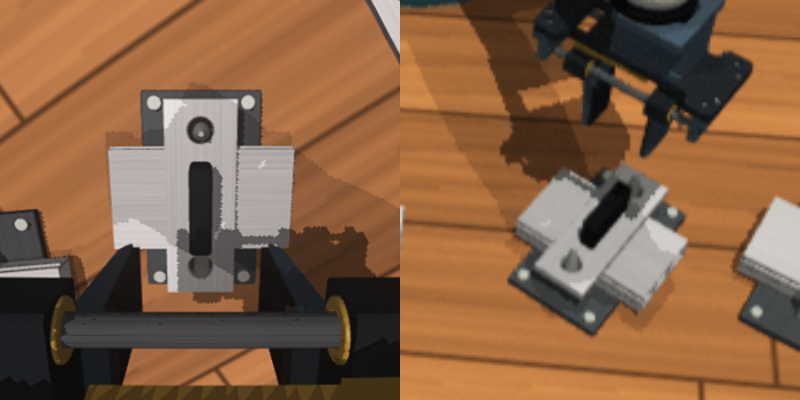

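The plate lies flat on the profile. Its top is at 52 mm, and both pins come up through its holes at wrist-crop (200,130) and (200,265). The gripper is clear.

```bash
python3 -c "
from bench import robot
print(robot.sign_off())"
```

```text
the job is handed in; nothing more can be done
None
```

The longer plate is seated flat on the right-hand fixture with both pins through its holes, the gripper is open and clear, and the job is handed in at about 17.6 s of the 42 s; the first grasp closed above the bar because the real fingertips are about 32 mm short of the reported TCP, so I corrected for that and gripped it on the second try.

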